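# Sort the stripped front-end parts into their trays

### The job

Sort the loose motorcycle parts on the bench: put both wheel bearings, both brake pads and the axle nut into the large front bay of whichever blue tray has a sample of the same kind in its rear bay. Set each part down flat on the tray's floor, not on top of or leaning on anything, without dropping it; do not knock the diagnostic tester or the small black socket standing among the parts out of place.

Things in the scene. Friction and masses are not known exactly. Their poses are not given: they have to be found in the camera images.
- bearing_a_mid (a point): loose wheel bearing, a steel ring with a dark seal lying flat on the bench: 47 mm outside, 20 mm bore, 14 mm high, about 100 g. Point: its centre, half-way up (7 mm above its underside); z up along its axis
- bearing_b_mid (a point): loose wheel bearing, a steel ring with a dark seal lying flat on the bench: 47 mm outside, 20 mm bore, 14 mm high, about 100 g. Point: its centre, half-way up (7 mm above its underside); z up along its axis. Same as the other bearing
- pad_a_mid (a point): loose brake pad lying flat, friction side up: steel back plate 76 mm (its x) by 36 mm (its y), 5 mm thick, with two dark friction blocks 34 mm wide (y) and 7 mm high on it, 12 mm high in all, about 120 g. Point: its centre, half-way up (6 mm above its underside); z up
- pad_b_mid (a point): loose brake pad lying flat, friction side up: steel back plate 76 mm (its x) by 36 mm (its y), 5 mm thick, with two dark friction blocks 34 mm wide (y) and 7 mm high on it, 12 mm high in all, about 120 g. Point: its centre, half-way up (6 mm above its underside); z up. Same as the other pad
- axle_nut_mid (a point): loose steel castle axle nut lying flat: a hexagon 34 mm across flats and 39 mm across corners, 16 mm high, with a round crown of 30 mm on it, 22 mm high in all, about 90 g. Point: its centre, half-way up (11 mm above its underside); z up; one pair of flats faces its x, the others at 60 degree steps
- tray_bearings: fixed blue tray for wheel bearings: its rear bay holds one bearing lying flat, a fastened sample (leave it). The 3 trays are alike, 178 (x) by 184 (y) mm, walls 25 high, 4 thick, floor 4 thick, yaw within 0.12 rad; their places are swapped. Parts go in the large front bay, inside 120 (x) by 176 (y); the 46 deep sample bay is on its +x side, away from the robot. Origin: on the bench under the large bay's centre
- tray_pads: fixed blue tray for brake pads: its rear bay holds one brake pad lying flat, its length along the tray's y, a fastened sample (leave it). The 3 trays are alike, 178 (x) by 184 (y) mm, walls 25 high, 4 thick, floor 4 thick, yaw within 0.12 rad; their places are swapped. Parts go in the large front bay, inside 120 (x) by 176 (y); the 46 deep sample bay is on its +x side, away from the robot. Origin: on the bench under the large bay's centre
- tray_nuts: fixed blue tray for axle nuts: its rear bay holds one castle nut lying flat, a fastened sample (leave it). The 3 trays are alike, 178 (x) by 184 (y) mm, walls 25 high, 4 thick, floor 4 thick, yaw within 0.12 rad; their places are swapped. Parts go in the large front bay, inside 120 (x) by 176 (y); the 46 deep sample bay is on its +x side, away from the robot. Origin: on the bench under the large bay's centre
- tester_mid (a point): bystander: loose black hand-held diagnostic tester, 120 by 85 by 30 mm high, to the right at the back; point at its centre. Leave alone
- socket_mid (a point): bystander: small black impact socket standing upright among the parts, 26 mm across, 36 mm high; point at its centre. Leave alone
There are look-alikes about, which are no part of the job. What is shaped like the part that bears bearing_a_mid but yellow is not meant. Leave any brown or turquoise look-alike of the part that bears pad_b_mid alone.

How it is judged:
By the outcome, as a careful person would: the job done as asked, in the order asked, and still so for the second after the job is handed in, with the robot touching nothing.
It also fails if it takes over 109 s, if anything falls off the work surface, if the arm or the gripper's body presses on something with over 40 N, if the wrist force passes 120 N, or if a joint passes its speed limit or range.

### The arm

A 7-joint arm with a two-finger parallel gripper is mounted at the origin on the work surface. World frame = base frame: x ahead of the robot, y to its left, z up, the work surface at z = 0. Lengths are in m, angles in rad, forces in N, time in s.
With the tool pointing down it reaches from about 0.425 to 0.95 m from the base axis. Payload 4.7 kg.
Tool frame: the origin (TCP) lies at the very end of the fingers, on their centre line; the grasp point (between the pads) lies 19 mm behind it; z points along the fingers, y is the line along which they close (so a half turn about z gives the same grasp; the last joint's range is limited). The gripper opens to 85 mm and grips with 20 to 120 N. Pads are 22 mm wide; open, the fingers measure 114 mm over their backs; the gripper's body (76 mm by 85 mm) begins 54 mm behind the grasp point. The pads swing forward as they close: fully open they stand 13 mm farther back than shut.
Start: joints at [1.106, 0.469, -0.049, 1.532, 0.024, 1.141, -0.082], TCP at [0.285, -0.612, 0.231] pointing down, gripper open.
Joint ranges: [-2.59, 2.59], [-0.33, 1.99], [-1.39, 1.29], [0.1, 2.45], [-1.04, 4.18], [0.21, 1.99], [-2.66, 2.66]. Speed limits (rad/s): [2.57, 2.57, 3.14, 3.14, 3.14, 3.14, 3.14].

### API

Orientations are given as a 3x3 rotation matrix whose columns are the frame's x, y, z axes.
In Python, from bench import env gives the robot as it stands. Calls block until the motion is done:
- env.goto(position, orientation): joint-space move of the TCP to a pose.
- env.servo_line(position, rotation=None, vel=0.15, guard=None): straight line of the TCP; rotation=None keeps the orientation; vel is the mean speed in m/s. With guard (N) it stops when the force on the tool has changed by that much, and returns True; else False.
- env.move_joints(angles): joint-space move.
- env.grip(opening, effort=None): finger opening in m; effort is the grip in N (None keeps the last); returns when the fingers have stopped.
- env.sleep(seconds).
- env.ik(position, orientation): joint angles nearest the present ones, or None.
- env.snapshot(name): name is "side" or "top" or "wrist"; returns a dict with "pixels" (420x560x3 uint8, red, green, blue), "fx", "fy", "cx", "cy" (pixels), "position" and "attitude" of the camera in the world; the wrist camera has in their place "mount" (4x4, takes a point from camera to tool coordinates, whose origin is the TCP and whose axes are the flange's). Camera axes: x right, y up, looking along -z (the intrinsics and any distortion apply to the point x, -y, -z); pixel columns grow to the right and rows downward; lengths in m; the calibration is good to about 2 mm. A picture is of the moment at which its call begins: read the wrist's pose just before it. There is no depth.
A pose or a line that the arm cannot do raises env.PlanningError and nothing moves.
- env.finish_job(): hands the job in; it is judged then, once.
Trained networks look in the newest picture that a camera, given by its name, has taken for a name from the list of things; names that differ only in an ending like _2 or _b are one class to them, and where a whole thing is asked for, a point or a joint stands for the part that bears it (a point fixed in the world has none). Each returns a list of dicts, best first, with "p" (0 to 1); they miss things now and then, are a little off and sometimes report something else, mostly with a low value. They report only what shows in the picture. A call takes as long as a camera call. They do not tell look-alikes from the thing itself.
- env.spot_in(camera, thing): "bbox" ([centre column, centre row, width, height] in pixels, round what is visible of it).
- env.silhouettes(camera, thing): "mask" (420x560 bool, what is visible of it) and "bbox" ([centre column, centre row, width, height] in pixels, round what is visible of it).
- env.landmark_of(camera, thing): "at" ([column, row] in pixels: a listed point, or the origin of a listed thing).
Readings, each from a call of its own:
- env.current_t(): time.
- env.current_joints(): joint angles.
- env.current_qvel(): joint speeds.
- env.current_joint_efforts(): joint torques, N m.
- env.current_position(): TCP position.
- env.current_ee_rot(): TCP orientation.
- env.current_wrist_force(): force on the tool from outside, world axes, zero at the start.
- env.current_moment(): the same for the moment, N m.
- env.current_grip_width(): finger opening in m.
- env.current_grip_force(): force on a finger pad.
Only numpy, scipy, OpenCV 4.12 (cv2) and the standard library are available. Lean on these libraries where they do the work, as an engineer would, in place of code of your own. Each camera call takes 0.05 s, during which the arm holds its last target. There are 200 camera calls.

## Working session

There is one attempt and no reset: what is moved stays moved. The work goes in short steps, each a Python script; the robot and the scene stay as the last script left them, time stands still between calls to the robot, and variables do not carry over. Pictures are saved under pics/ and viewed, at most 14 in all, crops included, and the job is handed in when it is done.

```bash
mkdir -p pics; ls
python3 - <<'E'
from bench import env
import cv2,numpy as np
for c in ["top","side"]:
    s=env.snapshot(c); cv2.imwrite(f"pics/{c}0.png",s["pixels"][:,:,::-1])
    print(c,{k:(np.round(v,4).tolist() if k!='pixels' else 0) for k,v in s.items()})
    for n in ["bearing_a_mid","pad_a_mid","axle_nut_mid","socket_mid","tester_mid","tray_bearings","tray_pads","tray_nuts"]:
        print(n,[(np.round(d["at"]).tolist(),round(d["p"],2)) for d in env.landmark_of(c,n)])
print(env.current_t())
E
```

```text
pics
top {'pixels': 0, 'fx': 534.9351, 'fy': 534.9351, 'cx': 280.737, 'cy': 208.6552, 'position': [0.4139, -0.0148, 1.2137], 'attitude': [[0.0259, 0.9976, -0.0643], [-0.9996, 0.0251, -0.0122], [-0.0105, 0.0646, 0.9979]]}
bearing_a_mid [([184.0, 290.0], 0.87), ([204.0, 246.0], 0.75), ([231.0, 214.0], 0.54)]
pad_a_mid [([284.0, 223.0], 0.77), ([212.0, 178.0], 0.49)]
axle_nut_mid [([201.0, 140.0], 0.73), ([285.0, 146.0], 0.67)]
socket_mid [([209.0, 178.0], 0.69)]
tester_mid [([426.0, 236.0], 0.72), ([442.0, 122.0], 0.61)]
tray_bearings [([135.0, 229.0], 0.75)]
tray_pads [([426.0, 237.0], 0.96)]
tray_nuts [([281.0, 146.0], 0.64)]
side {'pixels': 0, 'fx': 424.5198, 'fy': 424.5198, 'cx': 274.0372, 'cy': 208.4915, 'position': [0.4413, 0.8693, 0.5666], 'attitude': [[-0.9977, 0.02, -0.0651], [-0.0662, -0.5116, 0.8567], [-0.0162, 0.859, 0.5118]]}
bearing_a_mid [([287.0, 251.0], 0.73), ([372.0, 287.0], 0.68), ([319.0, 268.0], 0.6)]
pad_a_mid [([289.0, 224.0], 0.92)]
axle_nut_mid [([201.0, 269.0], 0.64)]
socket_mid [([248.0, 260.0], 0.62), ([225.0, 223.0], 0.26)]
tester_mid [([225.0, 158.0], 0.8)]
tray_bearings []
tray_pads [([306.0, 168.0], 0.86)]
tray_nuts [([223.0, 222.0], 0.7)]
0.9
```

View pics/top0.png

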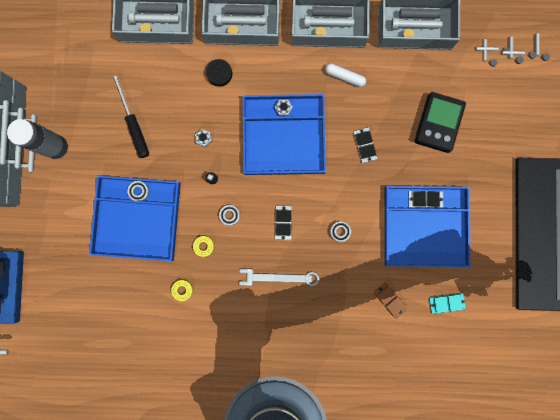

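View pics/side0.png

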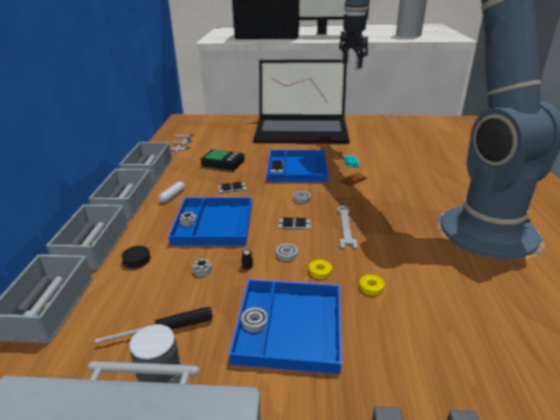

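The top view shows bearings at (229,215) and (340,231), pads at (284,222) and (365,145), the nut at (203,138) and the socket at (210,178). Going by their samples, the bearing tray is at (135,229), the nut tray at (283,146) and the pad tray at (426,236). The yellow rings at (203,246) and (182,290) and the brown and turquoise pads are decoys. The side view agrees.

```bash
cat > h.py <<'E'
from bench import env
import cv2,numpy as np
def ray(s,px,z,pos=None,att=None):
    """pixel -> world point on the plane z"""
    pos=np.array(s["position"]) if pos is None else pos; att=np.array(s["attitude"]) if att is None else att
    px=np.atleast_2d(px).astype(float)
    d=np.c_[(px[:,0]-s["cx"])/s["fx"],-(px[:,1]-s["cy"])/s["fy"],-np.ones(len(px))]@att.T
    return (pos+d*((z-pos[2])/d[:,2])[:,None])[:,:2]
def wrist():
    p,R=np.array(env.current_position()),np.array(env.current_ee_rot())
    s=env.snapshot("wrist"); M=np.array(s["mount"])
    return s,p+R@M[:3,3],R@M[:3,:3]
def down(yaw):
    """tool pointing down, closing axis (tool y) at angle yaw in the world"""
    y=np.array([np.cos(yaw),np.sin(yaw),0]); z=np.array([0,0,-1.])
    return np.c_[np.cross(y,z),y,z]
def rect(pts):
    """centre, size (long, short), yaw of the long side"""
    c,(w,h),a=cv2.minAreaRect(pts.astype(np.float32)*1000)
    if w<h: w,h,a=h,w,a+90
    return np.array(c)/1000,(w,h),np.deg2rad((a+90)%180-90)
E
python3 - <<'E'
from h import *
s=env.snapshot("top")
hsv=cv2.cvtColor(s["pixels"],cv2.COLOR_RGB2HSV)
blue=((hsv[...,0]>105)&(hsv[...,0]<128)&(hsv[...,1]>150)&(hsv[...,2]>40)).astype(np.uint8)
n,l,st,ce=cv2.connectedComponentsWithStats(blue)
for i in range(1,n):
    if st[i,4]>2500:
        m=np.argwhere(l==i)[:,::-1]; c,wh,y=rect(ray(s,m,0.025)); print("tray",ce[i].round(),c.round(4),np.round(wh),round(y,3))
for n,z in [("tray_bearings",0),("tray_pads",0),("tray_nuts",0),("bearing_a_mid",.007),("pad_a_mid",.006),("axle_nut_mid",.011),("socket_mid",.018)]:
    for d in env.silhouettes("top",n):
        q=np.argwhere(d["mask"])[:,::-1]; c,wh,y=rect(ray(s,q,z))
        print("mask",n,round(d["p"],2),np.round(d["bbox"]),c.round(4),np.round(wh),round(y,3))
    for d in env.landmark_of("top",n): print("  lm",round(d["p"],2),np.round(d["at"],1),ray(s,d["at"],z).round(4))
E
```

```text
tray [284. 135.] [ 0.6588 -0.0022] [183. 180.] -1.529
tray [134. 220.] [0.462  0.3252] [187. 177.] 1.521
tray [427. 229.] [ 0.4601 -0.325 ] [185. 176.] -1.557
mask tray_bearings 0.86 [136. 217.  92.  86.] [0.4629 0.3325] [193. 182.] 1.519
  lm 0.95 [137.8 226.2] [[0.4438 0.3242]]
mask tray_pads 0.56 [428. 226.  86.  82.] [ 0.4604 -0.3308] [192. 184.] -1.557
  lm 0.64 [426.2 234.6] [[ 0.4416 -0.3302]]
mask tray_nuts 0.58 [284. 134.  86.  79.] [ 0.664  -0.0026] [187. 186.] -1.54
  lm 0.84 [285.8 147. ] [[ 0.6338 -0.0079]]
  lm 0.37 [362.6 144.3] [[ 0.6442 -0.1834]]
mask bearing_a_mid 0.87 [230. 215.  18.  24.] [0.4743 0.1166] [45. 45.] 0.031
mask bearing_a_mid 0.86 [182. 290.  22.  20.] [0.3043 0.2178] [47. 42.] -1.544
mask bearing_a_mid 0.81 [203. 245.  23.  17.] [0.4029 0.1729] [44. 42.] -0.756
  lm 0.68 [184.7 292.7] [[0.2974 0.2103]]
  lm 0.61 [202.9 244.3] [[0.4067 0.1733]]
  lm 0.5 [230.7 213.6] [[0.4775 0.1128]]
mask pad_a_mid 0.96 [284. 221.  18.  36.] [ 0.4607 -0.0053] [75. 35.] -0.012
  lm 0.58 [282.  220.6] [[ 0.4647 -0.0036]]
mask axle_nut_mid 0.59 [203. 139.  16.  13.] [0.6482 0.182 ] [38. 33.] 0.23
  lm 0.46 [200.8 140. ] [[0.6432 0.1858]]
  lm 0.28 [232.8 212.7] [[0.4795 0.1077]]
mask socket_mid 0.57 [212. 179.  18.  12.] [0.5572 0.1586] [27. 24.] 0.812
  lm 0.64 [208.9 179. ] [[0.5537 0.1632]]
```

Run:
```python
from h import *
s=env.snapshot("top")
for n,p,z in [("bearing2",(340,231),.007),("pad2",(365,145),.006)]: print(n,ray(s,p,z).round(4))
p=env.current_position(); env.servo_line([p[0],p[1],.3],vel=.3)
env.goto([.648-.05,.182,.2],down(np.pi/2)); print(env.current_t(),env.current_joints())
s,P,A=wrist(); cv2.imwrite("pics/w0.png",s["pixels"][:,:,::-1]); print(P,A.round(3))
for d in env.silhouettes("wrist","axle_nut_mid"):
    q=np.argwhere(d["mask"])[:,::-1]; c,wh,y=rect(ray(s,q,.011,P,A)); print(round(d["p"],2),np.round(d["bbox"]),c.round(4),np.round(wh),round(y,3))
for d in env.landmark_of("wrist","axle_nut_mid"): print(round(d["p"],2),np.round(d["at"]),ray(s,d["at"],.011,P,A))
```

```text
bearing2 [[ 0.4445 -0.1348]]
pad2 [[ 0.6416 -0.188 ]]
5.0917 [ 0.3051556   0.60874536 -0.98489635  1.6545256   0.5426372   1.17737118
  0.75612532]
[0.53257594 0.17953184 0.34339594] [[ 0.001 -0.966 -0.26 ]
 [ 1.     0.001  0.002]
 [-0.002 -0.26   0.966]]
0.59 [274. 227.  38.  44.] [0.6468 0.1787] [43. 35.] 0.198
0.84 [272. 229.] [[0.64932513 0.1759874 ]]
```

View pics/w0.png

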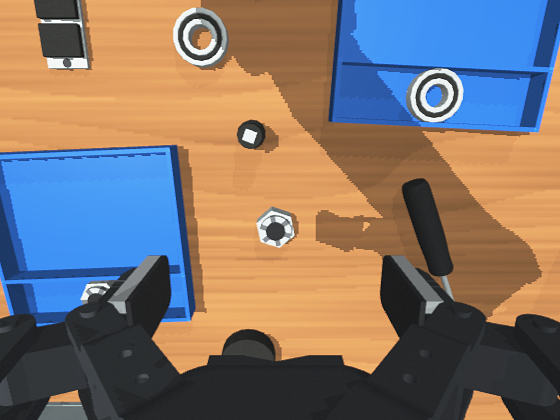

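Wrist view shows the nut at (274,227), with the socket clear at (251,134). Next I'll get the nut's yaw from its outline, then pick and place it.

```bash
cat >> h.py <<'E'
def look(thing,xy,z):
    """nearest silhouette to xy in a new wrist picture: outline points on plane z"""
    s,P,A=wrist(); best=None
    for d in env.silhouettes("wrist",thing):
        w=ray(s,np.argwhere(d["mask"])[:,::-1],z,P,A); e=np.linalg.norm(rect(w)[0]-xy)
        if e<.03 and (best is None or e<best[0]): best=(e,w,d["mask"])
    lm=[ray(s,d["at"],z,P,A)[0] for d in env.landmark_of("wrist",thing)]
    lm=[l for l in lm if np.linalg.norm(l-xy)<.03]
    return s,best,lm
def nearest(yaw,period,ref):
    return ref+(yaw-ref+period/2)%period-period/2
def grasp(xy,yaw,w,z,clear=.018):
    env.grip(w+clear,40)
    env.goto([*xy,.12],down(yaw)); env.servo_line([*xy,z+.02],vel=.25)
    hit=env.servo_line([*xy,z],vel=.06,guard=12)
    p=env.current_position(); env.grip(max(w-.012,0),40); env.sleep(.1)
    print("grasp hit",hit,"z",round(p[2],4),"width",round(env.current_grip_width(),4),"F",env.current_grip_force())
    env.servo_line([*xy,.12],vel=.25)
    print("lifted width",round(env.current_grip_width(),4),"t",env.current_t())
def place(xy,yaw,w,z,rel=.010):
    """z: TCP height at the grasp; tray floor is 4 mm up"""
    env.goto([*xy,.12],down(yaw)); env.servo_line([*xy,z+.016],vel=.25)
    hit=env.servo_line([*xy,z+.001],vel=.03,guard=4)
    print("place hit",hit,"z",round(env.current_position()[2],4),"want",z+.004,"width",round(env.current_grip_width(),4))
    env.grip(w+rel); env.servo_line([*xy,.12],vel=.25); print("t",env.current_t())
E
python3 - <<'E'
from h import *
s,b,lm=look("axle_nut_mid",np.array([.648,.179]),.011)
e,q,m=b; cen=rect(q)[0]
th=np.deg2rad(np.arange(60)); W=[]
for t in th:
    W.append(np.mean([np.ptp(q@[np.cos(t+k),np.sin(t+k)]) for k in (0,np.pi/3,2*np.pi/3)]))
W=np.array(W)*1000; f=np.fft.fft(W)[1]; yaw=(np.angle(-f)*-1)%(2*np.pi)/6
print("W",W[::5].round(1),"yaw",np.rad2deg(yaw),cen,lm)
xy=(cen+lm[0])/2 if lm else cen
yc=nearest(yaw,np.pi/3,np.pi/2)
print(xy,yc)
grasp(xy,yc,.034,.0025)
place(np.array([.634,-.004]),np.pi/2+.042,.034,.0025)
s=env.snapshot("top"); cv2.imwrite("pics/t1.png",cv2.resize(s["pixels"][80:280,80:480,::-1],(800,400)))
E
```

```text
W [40.7 41.2 41.4 41.3 41.  40.4 39.5 38.5 37.5 38.1 39.2 40.1] yaw 40.98146884832594 [0.64743463 0.17873482] [array([0.64581868, 0.17977798])]
[0.64662666 0.1792564 ] 1.7624591149033741
grasp hit False z 0.0022 width 0.0331 F 40.29314520768821
lifted width 0.0328 t 8.3167
place hit True z 0.007 want 0.006500000000000001 width 0.0329
t 10.9583
```

View pics/t1.png

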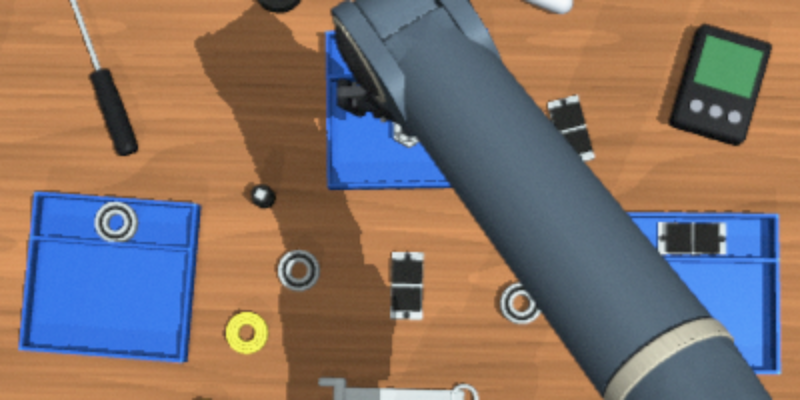

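The nut is lying in its tray's bay and the socket hasn't moved. Next, the two pads.

Run:
```python
from h import *
T=np.array([.436,-.327]); ty=.014
R=np.array([[np.cos(ty),-np.sin(ty)],[np.sin(ty),np.cos(ty)]])
for i,(xy,y0,off) in enumerate([((.6416,-.188),.3,-.045),((.4607,-.005),0.,.045)]):
    xy=np.array(xy); env.goto([*xy,.17],down(np.pi/2))
    s,b,lm=look("pad_a_mid",xy,.006); cv2.imwrite(f"pics/pad{i}.png",s["pixels"][:,:,::-1])
    if b is None: print("no mask",lm); break
    c,wh,y=rect(b[1]); print("pad",c.round(4),np.round(wh),round(y,3),lm)
    y=nearest(y,np.pi,y0)
    if abs(y-y0)>.3 or not 65<wh[0]<90: print("odd"); break
    grasp(c,y+np.pi/2,.036,.0015)
    if env.current_grip_width()<.03: print("missed"); break
    place(T+R@[0,off],ty+np.pi/2,.036,.0015)
s,P,A=wrist(); cv2.imwrite("pics/w1.png",s["pixels"][:,:,::-1])
```

```text
no mask []
```

View pics/w1.png

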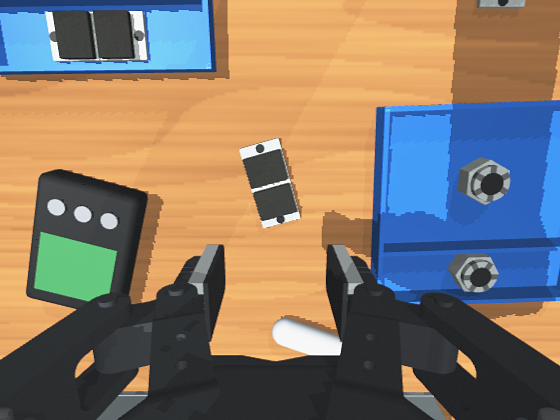

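The pad is plainly visible, centred at (270,183) with corners (238,150), (279,138), (300,217) and (264,228); the network just missed it. The nut lies flat in the tray. I'll use these corners for this pad.

Run:
```python
from h import *
T=np.array([.436,-.327]); ty=.014
R=np.array([[np.cos(ty),-np.sin(ty)],[np.sin(ty),np.cos(ty)]])
for i,(xy,y0,off) in enumerate([((.6416,-.188),.3,-.045),((.4607,-.005),0.,.045)]):
    xy=np.array(xy)
    if i: 
        env.goto([*xy,.17],down(np.pi/2))
        for k in range(3):
            s,b,lm=look("pad_a_mid",xy,.006)
            if b: break
        cv2.imwrite(f"pics/pad{i}.png",s["pixels"][:,:,::-1])
        if b is None: print("no mask",lm); break
        q=b[1]
    else:
        s,P,A=wrist(); q=ray(s,[(239,150),(279,138),(300,217),(263,228)],.006,P,A)
    c,wh,y=rect(q); print("pad",c.round(4),np.round(wh),round(y,3))
    y=nearest(y,np.pi,y0)
    if abs(y-y0)>.3 or not 65<wh[0]<90: print("odd"); break
    grasp(c,y+np.pi/2,.036,.0015)
    if env.current_grip_width()<.03: print("missed"); break
    place(T+R@[0,off],ty+np.pi/2,.036,.0015)
s,P,A=wrist(); cv2.imwrite("pics/w2.png",s["pixels"][:,:,::-1])
```

```text
pad [ 0.6415 -0.1908] [75. 36.] 0.28
grasp hit False z 0.0013 width 0.0337 F 39.79940056800842
lifted width 0.0335 t 14.7
place hit True z 0.0061 want 0.0055 width 0.0336
t 17.6417
pad [ 0.4583 -0.0081] [76. 36.] -0.009
grasp hit False z 0.0014 width 0.0338 F 39.51330900192261
lifted width 0.0334 t 21.8167
place hit True z 0.006 want 0.0055 width 0.0337
t 24.7667
```

View pics/w2.png

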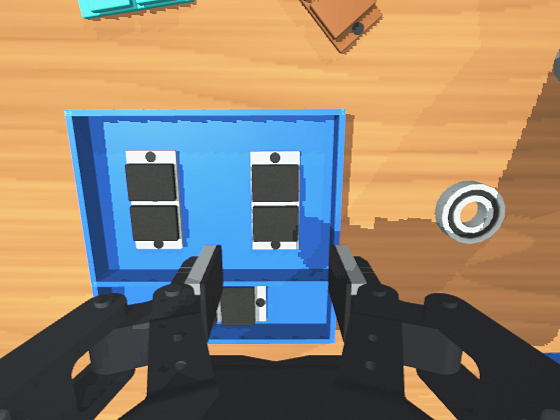

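Both pads lie flat and well apart in the pad tray. Next, the bearings.

Run:
```python
from h import *
T=np.array([.438,.325]); ty=-.05
R=np.array([[np.cos(ty),-np.sin(ty)],[np.sin(ty),np.cos(ty)]])
for i,(xy,off) in enumerate([((.4445,-.1348),.04),((.4743,.1166),-.04)]):
    xy=np.array(xy); env.goto([*xy,.17],down(np.pi/2))
    for k in range(3):
        s,b,lm=look("bearing_a_mid",xy,.007)
        if b: break
    if b is None: print("no mask",lm); break
    c,wh,y=rect(b[1]); print("bearing",c.round(4),np.round(wh),lm)
    if max(wh)>60 or min(wh)<38: print("odd"); break
    yaw=min((a for a in (0,np.pi) if env.ik([*c,.12],down(a)) is not None),key=lambda a:abs(env.ik([*c,.12],down(a))[6]))
    grasp(c,yaw,.047,.0015)
    if env.current_grip_width()<.04: print("missed"); break
    place(T+R@[0,off],yaw+ty,.047,.0015)
env.goto([.42,.30,.2],down(np.pi/2)); s,P,A=wrist(); cv2.imwrite("pics/w3.png",s["pixels"][:,:,::-1])
```

```text
no mask []
```

View pics/w3.png

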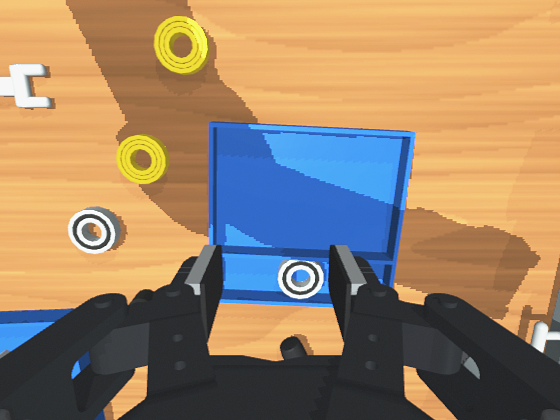

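The bearing tray is empty and ready. The network missed the bearing over at the other spot, so I'll fall back on a grey-on-wood colour mask.

Run:
```python
from h import *
T=np.array([.438,.325]); ty=-.05
R=np.array([[np.cos(ty),-np.sin(ty)],[np.sin(ty),np.cos(ty)]])
def grey(xy):
    s,P,A=wrist(); S=cv2.cvtColor(s["pixels"],cv2.COLOR_RGB2HSV)[...,1]
    n,l,st,ce=cv2.connectedComponentsWithStats((S<80).astype(np.uint8))
    w=[ray(s,np.argwhere(l==i)[:,::-1],.007,P,A) for i in range(1,n) if 300<st[i,4]<20000]
    return min(w,key=lambda q:np.linalg.norm(rect(q)[0]-xy))
for i,(xy,off) in enumerate([((.4743,.1166),-.04),((.4445,-.1348),.04)]):
    xy=np.array(xy); env.goto([*xy,.17],down(np.pi/2))
    s,b,lm=look("bearing_a_mid",xy,.007); q=grey(xy)
    if b: print("net",rect(b[1]))
    c,wh,y=rect(q); print("grey",c.round(4),np.round(wh),lm)
    if max(wh)>60 or min(wh)<38 or np.linalg.norm(c-xy)>.015: print("odd"); cv2.imwrite("pics/odd.png",s["pixels"][:,:,::-1]); break
    yaw=min((a for a in (0,np.pi) if env.ik([*c,.12],down(a)) is not None),key=lambda a:abs(env.ik([*c,.12],down(a))[6]))
    grasp(c,yaw,.047,.0015)
    if env.current_grip_width()<.04: print("missed"); break
    place(T+R@[0,off],yaw+ty,.047,.0015)
env.goto([.42,.30,.2],down(np.pi/2)); s,P,A=wrist(); cv2.imwrite("pics/w4.png",s["pixels"][:,:,::-1])
```

```text
net (array([0.4739248 , 0.11402803]), (48.312686920166016, 46.62445068359375), np.float64(0.0006975019152147932))
grey [0.4738 0.1138] [48. 47.] [array([0.47380448, 0.11383007])]
grasp hit False z 0.0014 width 0.0451 F 40.01930024474859
lifted width 0.0449 t 32.2333
place hit True z 0.0062 want 0.0055 width 0.0456
t 34.85
grey [ 0.4432 -0.1375] [48. 47.] [array([ 0.44607724, -0.13991731])]
grasp hit False z 0.0014 width 0.0456 F 39.89131745416671
lifted width 0.0453 t 40.6833
place hit True z 0.0063 want 0.0055 width 0.045
t 44.3917
```

View pics/w4.png

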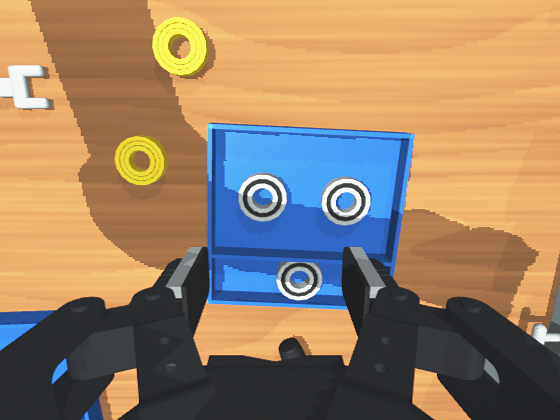

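Both bearings lie flat at (263,197) and (346,201) in their tray. I'll check the whole bench once more before handing in.

Run:
```python
from h import *
s=env.snapshot("top"); cv2.imwrite("pics/t2.png",s["pixels"][:,:,::-1])
```

```text
(no output)
```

View pics/t2.png

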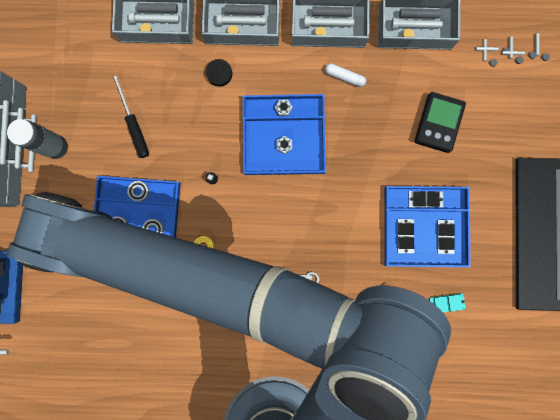

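The nut is at (284,144) in its tray, the pads are at (406,236) and (446,236) in theirs, and the socket (210,178) and tester (441,122) haven't moved.

```bash
python3 -c "
from bench import env
print(env.finish_job())"
```

```text
the job is handed in; nothing more can be done
None
```

The job is handed in: both bearings, both pads and the nut lie flat in their matching trays after about 45 s of robot time, and the tester and socket were not moved.

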